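Lock the cutter's guard and start it

ROBOT

A 6-joint arm with a two-finger parallel gripper is mounted at the origin on the work surface. World frame = base frame: x ahead of the robot, y to its left, z up, the work surface at z = 0. Lengths are in m, angles in rad, forces in N, time in s.
With the tool pointing down it reaches from about 0.325 to 0.875 m from the base axis. Payload 4.4 kg.
Tool frame: the origin (TCP) lies midway between the tips of the shut fingers; the grasp point (between the pads) lies 19 mm behind it; x points along the fingers, z is the direction in which the jaws open and shut, and the axes are right-handed (so a half turn about x gives the same grasp; the last joint's range is limited). The gripper opens to 85 mm and grips with 20 to 120 N. Pads are 22 mm wide; open, the fingers measure 114 mm over their backs; the gripper's body (76 mm by 85 mm) begins 54 mm behind the grasp point. The pads swing forward as they close: fully open they stand 13 mm farther back than shut.
Start: joints at [-1.264, 0.207, 1.542, -0, 1.393, -0.15], TCP at [0.254, -0.516, 0.231] pointing down, gripper open.
Joint ranges: [-2.73, 2.73], [-0.86, 2.22], [0.23, 2.46], [-1.11, 4.25], [0.08, 2.63], [-2.82, 2.82]. Speed limits (rad/s): [2.79, 2.79, 3.14, 3.14, 3.14, 3.14].

INTERFACE

Orientations are given as a unit quaternion [x, y, z, w].
In Python, from cell import r gives the robot as it stands. The module is installed in compiled form; this text tells all that it offers. Calls block until the motion is done:
- r.goto(position, orientation): joint-space move of the TCP to a pose.
- r.line_to(position, frame=None, v=0.15, contact_N=None): straight line of the TCP; frame=None keeps the orientation; v is the mean speed in m/s. With contact_N (N) it stops when the force on the tool has changed by that much, and returns True; else False.
- r.movej(angles): joint-space move.
- r.gripper_to(opening, force=None): finger opening in m; force is the grip in N (None keeps the last); returns when the fingers have stopped.
- r.dwell(seconds).
- r.solve_ik(position, orientation): joint angles nearest the present ones, or None.
- r.capture(name): name is "side" or "top" or "wrist"; returns (picture, depth): 480x640x3 uint8, red, green, blue; 480x640 float32, m along the optical axis (not along the pixel's ray), 0 where there is no reading.
- r.camera_info(name): a dict with "vertical_fov" (degrees; the focal length in pixels is half the picture's height over the tangent of half this angle, whatever the lens; pixels are square), "cx", "cy" (the principal point, pixels), "k1" (the pictures are not rectified: a ray, as slopes to the right and down, at radius r is drawn at 1 + k1 r^2 times it, then the intrinsics apply), "xyz" and "rotation" of the camera in the world. Camera axes: x right, y up, looking along -z (the intrinsics and any distortion apply to the point x, -y, -z); pixel columns grow to the right and rows downward; lengths in m; the calibration is good to about 2 mm. A picture is of the moment at which its call begins: read the wrist's pose just before it. camera_info takes no time and is no camera call; for the wrist camera it gives the pose at the moment of the call.
A pose or a line that the arm cannot do raises r.Unreachable and nothing moves.
- r.finish_job(): hands the job in, once; it reports no verdict.
Readings, each from a call of its own:
- r.get_time(): time.
- r.get_joint_positions(): joint angles.
- r.get_joint_velocities(): joint speeds.
- r.get_joint_efforts(): joint torques, N m.
- r.get_position(): TCP position.
- r.get_tcp_rot(): TCP orientation.
- r.get_ft_force(): force on the tool from outside, world axes, zero at the start.
- r.get_wrist_torque(): the same for the moment, N m.
- r.get_opening(): finger opening in m.
Only numpy, scipy, OpenCV 4.12 (cv2) and the standard library are available. Lean on these libraries where they do the work, as an engineer would, in place of code of your own. Each camera call takes 0.05 s, during which the arm holds its last target.

TASK

Get the vegetable cutter going just by pushing with the fingers: press the guard's left latch fully home, then the right latch, then tip the rocker on the control box over to on by pushing down its raised half, and last press the large round key fully down and let it spring back up. Never press the small key. Nothing is to be picked up, carried or pushed about: the control box stays standing where it is, and so do the pusher between the latches and the other kitchen things.

Things in the scene. Friction and masses are not known exactly. Their poses are not given: they have to be found in the camera images.
- cutter: Aluminium tabletop vegetable cutter, fixed to the table: base 290 x 260 mm, its flat front deck 80 mm above the table, with a clear guard hood (55 mm tall, top 135 mm above the table) behind the deck. Origin at table level under the middle of the line that joins the two latches; x points to the rear of the cutter (away from the robot), y to its left as the robot faces it. The front edge of the base is at x = -60 mm, the hood fills x = 42 to 224 mm, y = -122 to 122 mm.
- latch_left_top (a point): Centre of the top face of the left latch's steel push cap (34 x 46 mm, top face level) at x = 0, y = +100 mm of the cutter. Top 130 mm above the table when fully up, 122 mm when fully home. It stands in a dark steel post (44 x 58 mm, top 116 mm above the table).
- latch_right_top (a point): The same for the right latch, at x = 0, y = -100 mm of the cutter.
- latch_left (a joint): Travel of the left latch cap, in m: 0 up (open), 0.008 fully home (locked). Pushed straight down with about 4 N; it stays where it is left. It may start up to 2 mm down.
- latch_right (a joint): The same for the right latch.
- control_box: Loose light-grey control box of about 0.9 kg standing on the table left or right of the cutter, 130 x 230 mm, top 55 mm above the table. Origin at the centre of its underside; x points to its far side (away from the robot), y to its left. On top in a row along y: the rocker at y = +75 mm, the small key at y = 0, the large key at y = -75 mm.
- rocker_raised (a point): Point on the top face of the rocker, 26 mm from its pivot, on the half towards the box's far side (+x), which stands raised while the rocker is off. The rocker is a flat black paddle 70 mm (along the box's x) x 36 mm, 10 mm thick; its pivot is 69 mm above the table at x = 0. This point is about 79 mm above the table when off and about 69 mm when on.
- rocker (a joint): Rocker angle in rad: 0 off (far half up), 0.4 on (far half fully down). It turns against a friction of 0.05 N m, about 2 N at the raised end to 6 N near the pivot, and stays where it is left. It may start up to 0.05 rad down.
- large_key_top (a point): Centre of the top of the large round black start key (38 mm across), 77 mm above the table when up. It springs back when let go.
- large_key (a joint): Travel of the large key in m: 0 up, 0.006 fully down (about 5 N).
- small_key_top (a point): Centre of the top of the small round black key (18 mm across), 77 mm above the table when up; not to be pressed.
- small_key (a joint): Travel of the small key in m: 0 up, 0.006 fully down (about 5 N).
- pusher: Bystander: white plastic food pusher, 42 mm across and 62 mm tall, upright on the cutter's front deck between the latches. Origin at the centre of its underside.
- jar: Bystander: glass jar 48 mm across, 75 mm tall, behind the control box. Origin under its centre.
- shaker: Bystander: aluminium shaker 38 mm across, 80 mm tall, at the front of the table. Origin under its centre.
- oil: Bystander: clear bottle 60 mm across, 200 mm tall, at the left side. Origin under its centre.
- mug: Bystander: white mug 76 mm across, 90 mm tall, at the right side. Origin under its centre.

How it is judged:
On the way, in this order (a step that is already met when the one before it is completed fails the run):
1. the left latch is pressed home (value of joint latch_left above 0.0065 m), for 0.1 s.
2. the right latch is pressed home (value of joint latch_right above 0.0065 m), for 0.1 s.
3. the rocker is tipped on (value of joint rocker above 0.33 rad), for 0.1 s.
4. the large key is pressed down (value of joint large_key above 0.0045 m), for 0.05 s.
5. the large key has sprung back up (value of joint large_key below 0.0015 m), for 0.1 s.
At the end, for the whole second after the job is handed in: Both latches are home (at least 6 of 8 mm), the rocker is on (at least 0.32 of 0.4 rad), both keys are up (within 1.5 mm), the control box stands level and at rest, and it and the five bystanders are within 30 mm of where they began (value of joint each of latch_left, latch_right above 0.006 m and value of joint rocker above 0.32 rad and value of joint each of large_key, small_key below 0.0015 m and angle between control_box's own z axis and vertical below 0.05 rad and linear speed of control_box below 0.02 m/s and distance of each of control_box, pusher, jar, shaker, oil, mug from where it was at the start of the episode below 0.03 m); the robot touches nothing.
It fails at once if the large key is pressed before the rocker is on and both latches are home (value of joint large_key above 0.003 m and (value of joint rocker below 0.32 rad or value of joint any of latch_left, latch_right below 0.006 m)).
It fails at once if the small key is pressed (value of joint small_key above 0.003 m).
It fails at once if the control box is lifted or tipped (height (world z) of control_box above 0.012 m or angle between control_box's own z axis and vertical above 0.12 rad).
It fails at once if the control box is pushed more than 30 mm (distance of control_box from where it was at the start of the episode above 0.03 m).
It fails at once if the pusher or another bystander is lifted, tipped or moved more than 30 mm (distance of any of pusher, jar, shaker, oil, mug from where it was at the start of the episode above 0.03 m or angle between any of pusher, jar, shaker, oil, mug's own z axis and vertical above 0.5 rad).
It also fails if it takes over 58 s, if anything falls off the work surface, if the arm or the gripper's body presses on something with over 40 N, if the wrist force passes 120 N, or if a joint passes its speed limit or range.

## Working session

There is one attempt and no reset: what is moved stays moved. The work goes in short steps, each a Python script; the robot and the scene stay as the last script left them, time stands still between calls to the robot, and variables do not carry over. Pictures are saved under pics/ and viewed, and the job is handed in when it is done.

```bash
mkdir -p pics
cat > h.py <<'E'
import numpy as np, cv2
from scipy.spatial.transform import Rotation as R
from cell import r
def rot(ci):
    q=np.array(ci["rotation"],float)
    return q if q.shape==(3,3) else R.from_quat(q).as_matrix()
def K(ci):
    f=240/np.tan(np.radians(ci["vertical_fov"])/2)
    return np.array([[f,0,ci["cx"]],[0,f,ci["cy"]],[0,0,1]]), np.array([ci["k1"],0,0,0,0.])
def rays(ci,uv):
    k,d=K(ci)
    s=cv2.undistortPoints(np.array(uv,float).reshape(-1,1,2),k,d,None,None).reshape(-1,2)
    return np.c_[s[:,0],-s[:,1],-np.ones(len(s))]@rot(ci).T
def at_z(ci,uv,z):
    d=rays(ci,uv); o=np.array(ci["xyz"]); z=np.asarray(z)
    return o+d*((z-o[2])/d[:,2])[:,None]
def cloud(ci,depth):
    v,u=np.mgrid[0:480,0:640]
    d=rays(ci,np.c_[u.ravel(),v.ravel()])
    P=np.array(ci["xyz"])+d*depth.ravel()[:,None]
    P[depth.ravel()==0]=np.nan
    return P.reshape(480,640,3)
E
python3 - <<'E'
from h import *
for n in ["top","side","wrist"]:
    ci=r.camera_info(n); print(n,ci)
    p,d=r.capture(n); np.savez(f"{n}0.npz",p=p,d=d,allow=1); cv2.imwrite(f"pics/{n}0.png",p[:,:,::-1])
    import pickle; pickle.dump(ci,open(f"{n}0.pkl","wb"))
print(r.get_time(),r.get_tcp_rot(),r.get_ft_force())
E
```

```text
top {'vertical_fov': 49.29052675176224, 'cx': 324.59448977900183, 'cy': 238.34133957751988, 'k1': -0.1121972606403858, 'xyz': array([ 0.29099748, -0.03183343,  1.49937052]), 'rotation': array([ 0.07615942, -0.06482176, -0.6947755 ,  0.71223935])}
side {'vertical_fov': 52.16906210862909, 'cx': 324.275554247477, 'cy': 240.5933285612729, 'k1': -0.13818598322008396, 'xyz': array([-0.19003105,  0.79601973,  0.83699752]), 'rotation': array([-0.17579061,  0.44476141,  0.8187608 , -0.31767232])}
wrist {'vertical_fov': 66.92085283502581, 'cx': 318.715635755482, 'cy': 233.08132476638895, 'k1': 0.002148479288128313, 'xyz': array([ 0.31747276, -0.48432755,  0.3725323 ]), 'rotation': array([-0.1191083 ,  0.07510857, -0.52274408,  0.84077972])}
0.15 [ 0.37392581  0.60089988 -0.37307422  0.59992871] [-0.27412551 -0.33028912 -1.3962308 ]
```

View pics/top0.png

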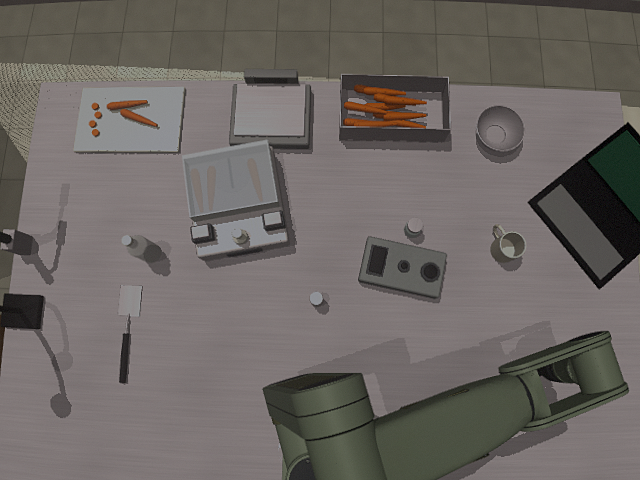

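View pics/side0.png

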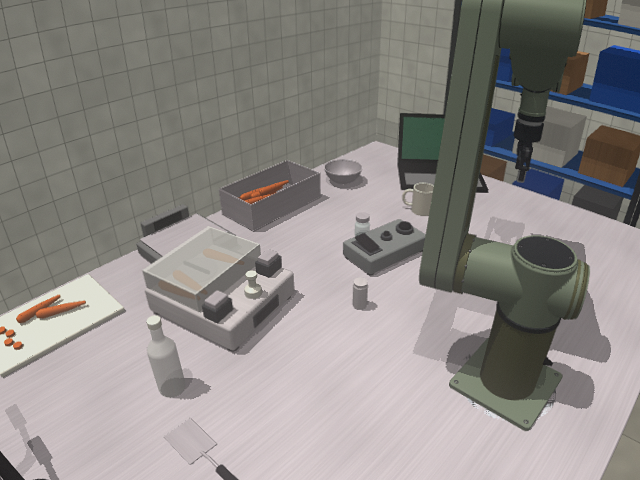

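View pics/wrist0.png

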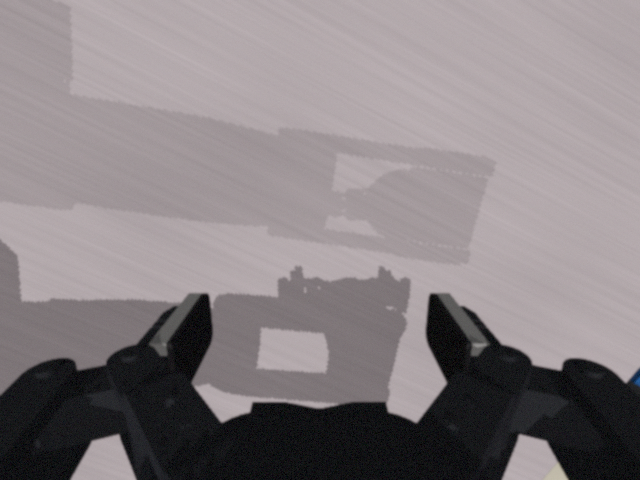

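The top view shows the cutter at about px (240,200), with latch caps near (203,232) and (274,219) and the pusher at (239,237). The control box is to its right at (403,267): rocker (377,260), small key (404,266), large key (430,271). The jar is at (415,228), the shaker at (317,298), the mug at (510,244) and the oil at (133,245). I'll zoom in and measure next.

Run:
```python
from h import *
p=np.load("top0.npz")["p"]
a=cv2.resize(p[200:260,180:300],None,fx=6,fy=6,interpolation=cv2.INTER_NEAREST)
cv2.imwrite("pics/za.png",a[:,:,::-1])
a=cv2.resize(p[210:310,350:460],None,fx=6,fy=6,interpolation=cv2.INTER_NEAREST)
cv2.imwrite("pics/zb.png",a[:,:,::-1])
```

```text
(no output)
```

View pics/za.png

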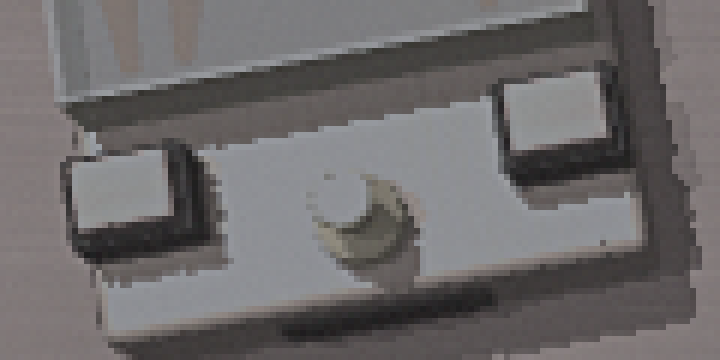

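View pics/zb.png

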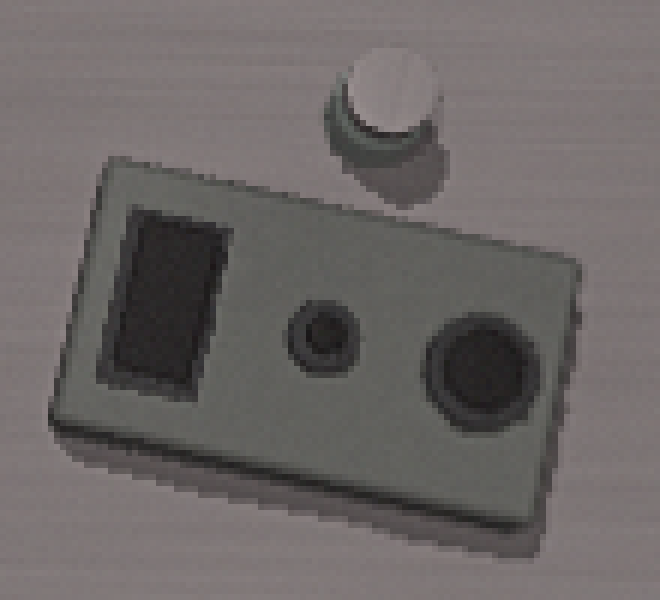

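Run:
```python
from h import *
import pickle
ci=pickle.load(open("top0.pkl","rb")); d=np.load("top0.npz")["d"]
C=cloud(ci,d)
def za(x,y): return (180+x/6-.5,200+y/6-.5)
def zb(x,y): return (350+x/6-.5,210+y/6-.5)
pts=dict(L=(za(121,189),.13),Rr=(za(555,111),.13),push=(za(341,198),.142),large=(zb(486,367),.077),small=(zb(327,333),.077),
 b1=(zb(112,160),.055),b2=(zb(578,265),.055),b3=(zb(528,525),.055),b4=(zb(52,422),.055),
 r1=(zb(142,213),.085),r2=(zb(226,230),.085),r3=(zb(195,386),.06),r4=(zb(116,373),.06))
W={}
for k,(uv,z) in pts.items():
    W[k]=at_z(ci,[uv],z)[0]
    u,v=int(round(uv[0])),int(round(uv[1]))
    print(k,np.round(uv,1),W[k].round(4),"depth:",np.nanmedian(C[v-1:v+2,u-1:u+2],axis=(0,1)).round(4))
a=W['L']-W['Rr'];print("latch dist",np.linalg.norm(a),"yaw",np.degrees(np.arctan2(-a[0],a[1])))
a=W['small']-W['large'];print("key dist",np.linalg.norm(a[:2]),"yaw",np.degrees(np.arctan2(-a[0],a[1])))
bc=sum(W[f'b{i}'] for i in (1,2,3,4))/4;print("box",bc, [np.linalg.norm(W[f'b{i}']-W[f'b{i%4+1}']).round(4) for i in (1,2,3,4)])
e=W['b4']-W['b3']; e2=W['b1']-W['b2'];print([np.degrees(np.arctan2(-q[0],q[1])) for q in (e,e2)])
print("rocker mid",sum(W[f'r{i}'] for i in (1,2,3,4))/4)
for n in ["jar","shk"]: pass
```

```text
L [199.7 231. ] [0.5802 0.3323 0.13  ] depth: [0.5803 0.3307 0.131 ]
Rr [272. 218.] [0.6206 0.1373 0.13  ] depth: [0.6209 0.1372 0.129 ]
push [236.3 232.5] [0.5758 0.2296 0.142 ] depth: [0.5769 0.2309 0.1412]
large [430.5 270.7] [ 0.4949 -0.2983  0.077 ] depth: [ 0.4939 -0.2973  0.0774]
small [404. 265.] [ 0.509  -0.2253  0.077 ] depth: [ 0.5086 -0.2253  0.0785]
b1 [368.2 236.2] [ 0.5922 -0.1273  0.055 ] depth: [ 0.6037 -0.1294  0.0021]
b2 [445.8 253.7] [ 0.5471 -0.3464  0.055 ] depth: [ 0.5506 -0.3475  0.0461]
b3 [437.5 297. ] [ 0.4249 -0.3212  0.055 ] depth: [ 0.4281 -0.3331  0.0029]
b4 [358.2 279.8] [ 0.4679 -0.1009  0.055 ] depth: [ 0.4701 -0.1016  0.0277]
r1 [373.2 245. ] [ 0.5614 -0.1393  0.085 ] depth: [ 0.567  -0.141   0.0556]
r2 [387.2 247.8] [ 0.5544 -0.1779  0.085 ] depth: [ 0.5591 -0.1806  0.0554]
r3 [382.  273.8] [ 0.4855 -0.1664  0.06  ] depth: [ 0.4859 -0.1665  0.0562]
r4 [368.8 271.7] [ 0.4907 -0.1299  0.06  ] depth: [ 0.4903 -0.1305  0.0576]
latch dist 0.19914341468467936 yaw 11.689805572731014
key dist 0.07438195276893013 yaw -10.942281338062095
box [ 0.50803534 -0.22393129  0.055     ] [np.float64(0.2236), np.float64(0.1248), np.float64(0.2244), np.float64(0.1271)]
[np.float64(-11.023305622342576), np.float64(-11.624318962116114)]
rocker mid [ 0.5230101 -0.1533941  0.0725   ]
```

```bash
cat >> h.py <<'E'
def quat(yaw):  # tool down, jaws along (-sin yaw, cos yaw)
    best=None
    for s in (1,-1):
        z=s*np.array([-np.sin(yaw),np.cos(yaw),0]); x=np.array([0,0,-1.]); y=np.cross(z,x)
        yield R.from_matrix(np.c_[x,y,z]).as_quat()
def above(x,y,z,yaw):
    j0=np.array(r.get_joint_positions()); c=[]
    for q in quat(yaw):
        j=r.solve_ik([x,y,z],q)
        if j is not None: c.append((np.abs(np.array(j)-j0).max(),q))
    r.goto([x,y,z],min(c,key=lambda t:t[0])[1])
def press(x,y,zlow,N,v=0.03):
    f0=np.array(r.get_ft_force())
    hit=r.line_to([x,y,zlow],v=v,contact_N=N)
    r.dwell(0.2)
    print("hit",hit,"pos",np.round(r.get_position(),4),"dF",np.round(np.array(r.get_ft_force())-f0,1),"t",r.get_time())
E
python3 - <<'E'
from h import *
r.gripper_to(0.0)
y=np.radians(11.7)
above(0.5802,0.3323,0.23,y)
print(np.round(r.get_joint_positions(),2),r.get_opening(),r.get_time())
r.line_to([0.5802,0.3323,0.145],v=0.12)
press(0.5802,0.3323,0.117,15)
E
```

```text
[ 0.39  0.4   1.29 -0.    1.45 -1.38] -0.00018307346729203613 4.0917
hit True pos [0.5803 0.3323 0.122 ] dF [-0.9 -1.3  5.2] t 5.9167
```

Run:
```python
from h import *
y=np.radians(11.7)
x,yy=0.6206,0.1373
r.line_to([0.5802,0.3323,0.2],v=0.15)
above(x,yy,0.2,y)
ci=r.camera_info("wrist"); p,d=r.capture("wrist"); np.savez("w1.npz",p=p,d=d); cv2.imwrite("pics/w1.png",p[:,:,::-1])
import pickle; pickle.dump(ci,open("w1.pkl","wb"))
C=cloud(ci,d)
for n,c in (("L",(.5802,.3323)),("R",(x,yy))):
    m=(np.hypot(C[...,0]-c[0],C[...,1]-c[1])<.011)
    z=C[...,2][m]; print(n,m.sum(),np.nanpercentile(z,[10,50,90]) if m.sum() else None)
```

```text
L 719 [0.12084783 0.12168257 0.12249469]
R 3427 [0.12924047 0.23701485 0.27571687]
```

View pics/w1.png

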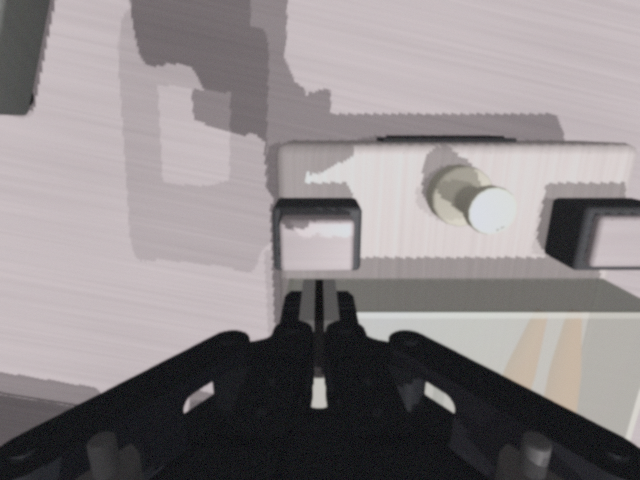

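The wrist view shows the right cap at about (318,240) below the fingers, the pusher upright at (490,208) and the left cap at (620,240). Its depth puts the left cap's top at 0.1217 m, so the left latch is home. I'll press the right latch next.

Run:
```python
from h import *
import pickle
x,yy=0.6206,0.1373
r.line_to([x,yy,0.145],v=0.12)
press(x,yy,0.117,15)
r.line_to([x,yy,0.2],v=0.15)
# over the box, looking from the rocker
yb=np.radians(-11.2)
bx=np.array([np.cos(yb),np.sin(yb)]); by=np.array([-np.sin(yb),np.cos(yb)])
c=np.array([.5085,-.2245]); t=c+.075*by+.027*bx; print("rocker target",t)
above(t[0],t[1],0.2,yb)
ci=r.camera_info("wrist"); p,d=r.capture("wrist"); cv2.imwrite("pics/w2.png",p[:,:,::-1])
np.savez("w2.npz",p=p,d=d); pickle.dump(ci,open("w2.pkl","wb"))
C=cloud(ci,d)
pt,dt=r.capture("top"); ct=r.camera_info("top"); D=cloud(ct,dt); cv2.imwrite("pics/t2.png",pt[:,:,::-1])
for n,q in (("L",(.5802,.3323)),("R",(x,yy))):
    m=(np.hypot(D[...,0]-q[0],D[...,1]-q[1])<.012)
    z=D[...,2][m]; print(n,m.sum(),np.nanpercentile(z,[10,50,90]) if m.sum() else None)
for s in (-.026,-.013,0,.013,.026):
    q=c+.075*by+s*bx; m=np.hypot(C[...,0]-q[0],C[...,1]-q[1])<.004
    print(s,m.sum(),np.nanmedian(C[...,2][m]) if m.any() else None)
print(np.round(r.get_joint_positions(),2),r.get_time())
```

```text
hit True pos [0.6208 0.1372 0.122 ] dF [ 0.3 -0.5  5. ] t 9.0333
rocker target [ 0.54955337 -0.15617269]
L 61 [0.11823956 0.12158388 0.1264761 ]
R 57 [0.11794818 0.12184955 0.12522964]
-0.026 97 0.06956417733915998
-0.013 94 0.07176780276088393
0 94 0.07389509463223087
0.013 2737 0.2804912459828119
0.026 499 0.23731762631470366
[-0.43  0.23  1.58  0.    1.33 -1.8 ] 10.9667
```

View pics/w2.png

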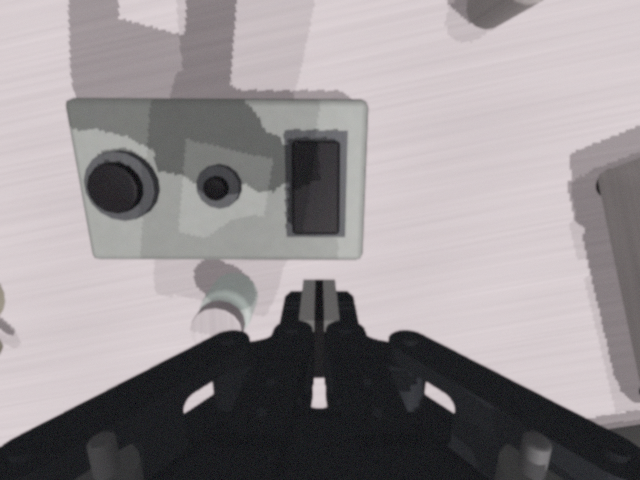

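The wrist view shows the rocker at about (317,187), the small key at (215,188), the large key at (113,187) and the jar at (222,310). I'll cross-check these against the top-view positions.

Run:
```python
from h import *
import pickle
ci=pickle.load(open("w2.pkl","rb"))
uv=[(215,188),(114,188),(293,140),(339,140),(340,235),(292,235)]
P=at_z(ci,uv,[.077,.077,.067,.067,.081,.081]); print(P.round(4)); m=P[2:].mean(0); print("rocker mid",m)
a=m-P[1]; print(np.degrees(np.arctan2(-a[0],a[1])),np.linalg.norm(a[:2]))
```

```text
[[ 0.5072 -0.2246  0.077 ]
 [ 0.4929 -0.2971  0.077 ]
 [ 0.4851 -0.1619  0.067 ]
 [ 0.4916 -0.1288  0.067 ]
 [ 0.5591 -0.141   0.081 ]
 [ 0.5521 -0.1763  0.081 ]]
rocker mid [ 0.52196809 -0.15202674  0.074     ]
-11.311518709912736 0.14796994655990386
```

Run:
```python
from h import *
t=(0.549,-0.1565)
r.line_to([*t,0.095],v=0.12)
press(*t,0.0665,15)
r.line_to([*t,0.2],v=0.15)
yb=np.radians(-11.2); k=(0.4937,-0.2977)
above(*k,0.2,yb)
bx=np.array([np.cos(yb),np.sin(yb)]); by=np.array([-np.sin(yb),np.cos(yb)]); c=np.array([.5075,-.2245])
ci=r.camera_info("wrist"); p,d=r.capture("wrist"); cv2.imwrite("pics/w3.png",p[:,:,::-1]); C=cloud(ci,d)
for s in (-.026,-.013,0,.013,.026):
    q=c+.075*by+s*bx; m=np.hypot(C[...,0]-q[0],C[...,1]-q[1])<.004
    print(s,m.sum(),np.nanmedian(C[...,2][m]) if m.any() else None)
print(r.get_time())
```

```text
hit True pos [ 0.5505 -0.1569  0.0697] dF [-0.9 -0.6  5.3] t 13.05
-0.026 90 0.0794597538367725
-0.013 82 0.07693455188289552
0 77 0.07418989550195987
0.013 74 0.07153215004759705
0.026 68 0.06885993045037289
14.7833
```

View pics/w3.png

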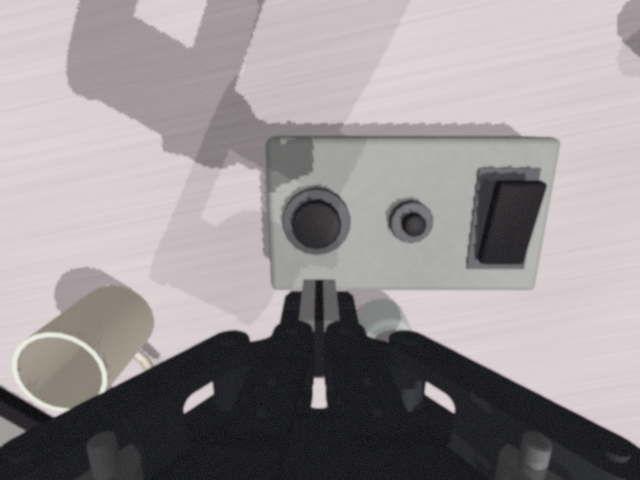

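The rocker's slope reads −0.20, so it is fully on. The box is in place, with the large key at (316,224) and the small key at (414,224). Now the large key.

Run:
```python
from h import *
k=(0.4937,-0.2977)
print(at_z(r.camera_info("wrist"),[(316,224),(414,224)],.077).round(4))
r.line_to([*k,0.09],v=0.12)
press(*k,0.068,15)
r.line_to([*k,0.2],v=0.12)
r.dwell(0.3)
pt,dt=r.capture("wrist"); ci=r.camera_info("wrist"); C=cloud(ci,dt)
cv2.imwrite("pics/w4.png",pt[:,:,::-1])
for n,q in (("large",k),("small",(.5075,-.2245))):
    m=np.hypot(C[...,0]-q[0],C[...,1]-q[1])<.006; print(n,m.sum(),np.nanmedian(C[...,2][m]))
p,d=r.capture("top"); cv2.imwrite("pics/t4.png",p[:,:,::-1])
print(r.get_time(),r.get_ft_force())
```

```text
[[ 0.4918 -0.2986  0.077 ]
 [ 0.5062 -0.2262  0.077 ]]
hit True pos [ 0.4939 -0.2979  0.0711] dF [-1.2  0.4  5. ] t 16.7
large 923 0.23757161242966873
small 190 0.07686004283243775
18.3333 [ 0.01059308  0.10922341 -0.52972114]
```

View pics/t4.png

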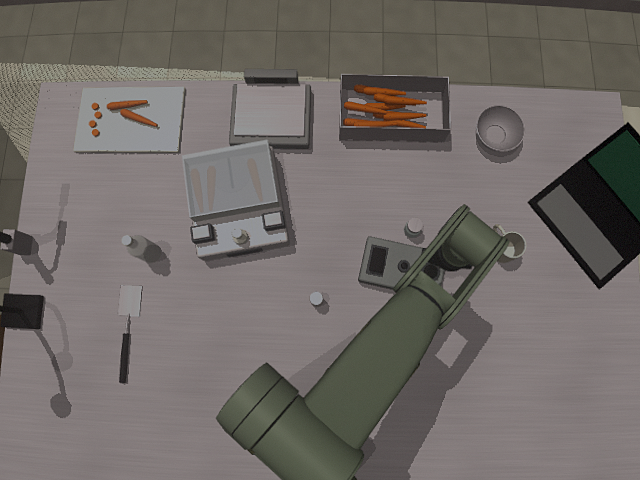

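View pics/w4.png

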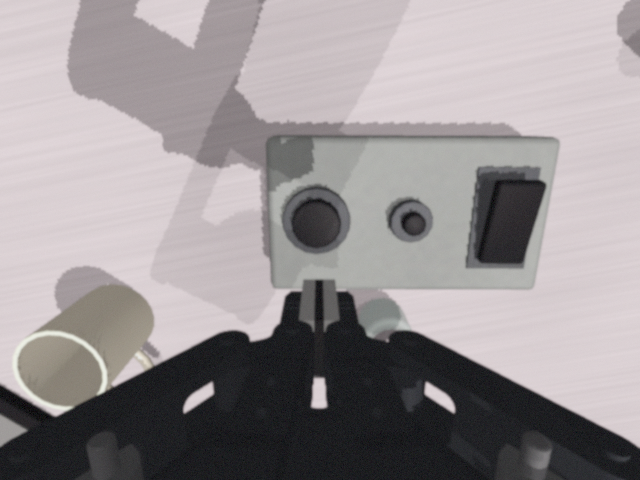

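Everything stands as before in both views, and the rocker is on. The large-key depth figure (0.238) actually picked up the gripper's own points, so I'll read the key at its pixel instead and then hand in.

Run:
```python
from h import *
ci=r.camera_info("wrist"); p,d=r.capture("wrist"); C=cloud(ci,d)
z=np.nanmedian(C[216:232,308:324,2]); print("large key z",z,"rocker",[np.nanmedian(C[v-3:v+4,u-3:u+4,2]).round(4) for u,v in ((515,195),(505,250))])
if z>0.0755: r.finish_job(); print("handed in")
```

```text
large key z 0.07669913298719327 rocker [np.float64(0.0787), np.float64(0.0692)]
the job is handed in; nothing more can be done
handed in
```

The job is handed in. With the fingers shut, I pressed the left latch, then the right latch, tipped the rocker on, then pressed the large key and let it spring back. It took about 18 s of the 58 s; no verdict is reported, so the figures below are my own readings.

| Item | Last reading | Expected |
|---|---|---|
| Left latch cap top | 0.122 m | 0.122 m (home) |
| Right latch cap top | 0.122 m | 0.122 m (home) |
| Rocker slope | −0.20, far half down | fully on |
| Large key at the press | fingertips reached 0.0711 m | 0.071 m (fully down) |
| Large key after release | 0.0767 m | 0.077 m (up) |
| Small key | 0.0769 m | 0.077 m (up), never touched |

- **Things left standing:** in the last pictures the control box and all five bystanders stood where they began, by eye. I did not measure how far any of them had moved. The fingers were held clear of everything, about 0.2 m above the table.
- **Readings that disagreed:** the top and wrist cameras differed by about 1–2 mm on the control box positions, which is within the calibration. My first depth check of the large key gave 0.238 m because it picked up the gripper's own points. I repeated it at the key's pixels, which gave the value in the table.

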